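# Swing the pestle head-down and stand it in the mortar

## Robot

A 7-joint arm with a two-finger parallel gripper is mounted at the origin on the work surface. World frame = base frame: x ahead of the robot, y to its left, z up, the work surface at z = 0. Lengths are in m, angles in rad, forces in N, time in s.
With the tool pointing down it reaches from about 0.425 to 0.925 m from the base axis. Payload 6.8 kg.
Tool frame: the origin (TCP) lies midway between the tips of the shut fingers; the grasp point (between the pads) lies 19 mm behind it; z points along the fingers, y is the line along which they close (so a half turn about z gives the same grasp; the last joint's range is limited). The gripper opens to 85 mm and grips with 20 to 120 N. Pads are 22 mm wide; open, the fingers measure 114 mm over their backs; the gripper's body (76 mm by 85 mm) begins 54 mm behind the grasp point. The pads swing forward as they close: fully open they stand 13 mm farther back than shut.
Start: joints at [1.024, 0.477, 0.022, 1.555, -0.011, 1.109, -0.083], TCP at [0.287, -0.611, 0.231] pointing down, gripper open.
Joint ranges: [-2.96, 2.96], [-0.34, 2.1], [-1.41, 1.46], [0.24, 2.44], [-1.37, 4.51], [0.17, 1.92], [-2.96, 2.96]. Speed limits (rad/s): [2.39, 2.39, 3.14, 3.14, 3.14, 3.14, 3.14].

## Interface

Orientations are given as a unit quaternion [w, x, y, z].
In Python, from station import readout, imaging, hand_in gives the robot as it stands.
- The arm moves only by the tool drive_tool, never from a script. Its argument "series" is a list of rows, each a list of 5 numbers: the shift along the tool's x, y, z in cm, then the turn about the tool's z in degrees, then the closure, from -1 (fully open) to 1 (shut). A call has 1 to 8 rows; each row shifts and turns the commanded pose from where the row before left it, along the tool's axes as they then stand; what a row does not reach is not made up. A row lasts 1/10 s, in which the tool goes at most 50 mm and 8.59 degrees, less where a joint would pass 70% of its speed; a pose out of reach is approached as far as the arm can. A call with a gripper value outside its range is refused whole. The fingers move at their own pace and stop on an object; "squeeze" is the grip in N (left out, the last holds). Time passes only in rows, so rows that do not move let the fingers close. It gives the time, the measured TCP pose, the force, the opening and the grip force at its end, in the units of the state.
- readout.get_obs(): the state, without advancing time (a new reading comes with each control period).
- imaging.read_camera(name): name is "scene" or "top" or "wrist"; returns the picture (480x640x3 uint8, red, green, blue); there is no depth.
- imaging.camera_model(name): a dict with "vfov" (degrees; the focal length in pixels is half the picture's height over the tangent of half this angle, whatever the lens; pixels are square), "cx", "cy" (the principal point, pixels), "xyz" and "orientation" of the camera in the world. Camera axes: x right, y down, z forward; pixel columns grow to the right and rows downward; lengths in m; the calibration is good to about 2 mm. The wrist camera is an equidistant fisheye: a pixel r from the principal point sees the ray r / f radians off the axis. A picture is of the moment at which its call begins: read the wrist's pose just before it. camera_model takes no time and is no camera call; for the wrist camera it gives the pose at the moment of the call.
- hand_in(): hands the job in; it is judged then, once.
Trained networks look in the newest picture that a camera, given by its name, has taken for a name from the list of things; names that differ only in an ending like _2 or _b are one class to them, and where a whole thing is asked for, a point or a joint stands for the part that bears it (a point fixed in the world has none). Each returns a list of dicts, best first, with "conf" (0 to 1); they miss things now and then, are a little off and sometimes report something else, mostly with a low value. They report only what shows in the picture. A call takes as long as a camera call. They do not tell look-alikes from the thing itself.
- imaging.cut_out(thing, camera): "mask" (480x640 bool, what is visible of it) and "centre" ([column, row] in pixels, amid what is visible of it).
The state is a dict: "t": time; "q": joint angles; "joint_vel": joint speeds; "joint_torque": joint torques, N m; "eef_pos": TCP position; "tool_rot": TCP orientation; "contact_force": force on the tool from outside, world axes, zero at the start; "torque": the same for the moment, N m; "gripper_width": opening from 0.0 (shut) to 1.0 (fully open); "grasp_force": force on a finger pad.
Only numpy, scipy, OpenCV 4.12 (cv2) and the standard library are available. Lean on these libraries where they do the work, as an engineer would, in place of code of your own. Each camera call takes 0.05 s, during which the arm holds its last target. There are 200 camera calls.

## Task

Take the pestle firmly by its ball knob and lift it level off the steel rest. Then ease the grip just enough that its heavy head swings down under its own weight and it hangs straight from your fingers, grip it again, and lower it gently into the mortar until the head rests on the bowl's floor before you let go. Do not drop it in, do not shove the mortar away, and leave the other things on the bench alone.

Things in the scene. Friction and masses are not known exactly. Their poses are not given: they have to be found in the camera images.
- pestle: White ceramic pestle, 182 mm, 0.27 kg: ball knob dia 34, shaft dia 20, heavy head dia 50 x 60. Origin: knob centre; +x along the shaft to the head; mass centre at x = 100 mm. Starts level, axis 50 mm up. Pinched across the ball it stays level at 70 N; eased, it turns in the pads from about 50 N and hangs nearly straight at 10 to 20 N (pads some 2 to 3 mm farther apart than when firm); wider still, it falls.
- pestle_foot (a point): Middle of the flat foot (33 mm in diameter) at the head end of the pestle, on its axis, 165 mm from the knob centre.
- rest: Low fixed steel rest: base plate 170 x 70 x 6 mm with two notched saddles, 54 mm high under the shaft (its near face 44 mm from the knob centre) and 52 mm high under the head. Origin on the bench; +x as the pestle's (knob to head); the knob centre lies at x = -85, z = 50 mm, the plate from x = -75 to +95 mm.
- mortar: White ceramic mortar, a round open bowl, 140 mm outside diameter at the rim, 80 mm high, 1.3 kg, loose on the bench. Walls 10 mm thick; the mouth is 120 mm wide inside, narrowing to about 78 mm at the floor. Origin: centre of its underside; z up.
- mortar_floor (a point): Centre of the mortar's inner floor, 12 mm above its underside.
- tube_rack: Bystander: black block 90 x 160 mm with rows of capped tubes, 94 mm high, standing beyond the work. Origin: centre of its underside.
- spray_bottle: Bystander: white bottle 60 mm in diameter, 160 mm high. Origin: centre of its underside.
- specimen_jar: Bystander: clear wide jar 70 mm in diameter, 85 mm high. Origin: centre of its underside.
Mind the look-alikes: they are no part of the job. What is shaped like the rest but blue is not meant.

How it is judged:
On the way, in this order (a step that is already met when the one before it is completed fails the run):
1. the pestle is held up level (within about 30 degrees), clear of the rest (height (world z) of pestle above 0.09 m and height (world z) of pestle_foot above 0.07 m and angle between pestle's own x axis and vertical between 1.05 and 2.1 rad and contact force between pestle and the fingers above 1 N and contact force between pestle and rest below 0.1 N), for 0.2 s.
2. the pestle hangs head-down from the fingers (within about 25 degrees), touching neither bench nor mortar (angle between pestle's own x axis and vertical above 2.7 rad and contact force between pestle and the fingers above 1 N and height (world z) of pestle_foot above 0.02 m and contact force between pestle and mortar below 0.1 N), for 0.2 s.
3. the head rests on the mortar's floor while the fingers still hold the pestle (horizontal distance between pestle_foot and mortar_floor below 0.045 m and z of pestle_foot in the frame of mortar below 0.05 m and contact force between pestle and mortar above 0.3 N and contact force between pestle and the fingers above 0.5 N), for 0.1 s.
At the end, for the whole second after the job is handed in: The pestle is released and stays in the upright mortar, standing or leaning knob up (slight rocking allowed): foot centre within 45 mm of the mortar's middle and under 50 mm above its underside, head end at least 19 degrees below level. The mortar is within 50 mm of its start (horizontal distance between pestle_foot and mortar_floor below 0.045 m and z of pestle_foot in the frame of mortar below 0.05 m and angle between pestle's own x axis and vertical above 1.9 rad and distance of mortar from where it was at the start of the episode below 0.05 m and angle between mortar's own z axis and vertical below 0.1 rad); the robot touches nothing.
It fails at once if the tube rack is pushed more than 30 mm or tipped (distance of tube_rack from where it was at the start of the episode above 0.03 m or angle between tube_rack's own z axis and vertical above 0.3 rad).
It fails at once if the spray bottle is pushed more than 30 mm or tipped (distance of spray_bottle from where it was at the start of the episode above 0.03 m or angle between spray_bottle's own z axis and vertical above 0.3 rad).
It fails at once if the specimen jar is pushed more than 30 mm or tipped (distance of specimen_jar from where it was at the start of the episode above 0.03 m or angle between specimen_jar's own z axis and vertical above 0.3 rad).
It also fails if it takes over 58 s, if anything falls off the work surface, if the arm or the gripper's body presses on something with over 40 N, if the wrist force passes 120 N, or if a joint passes its speed limit or range.

## Working session

There is one attempt and no reset: what is moved stays moved. The work goes in short steps, Python scripts to look and compute and a tool call to move; the robot and the scene stay as the last step left them, time stands still between calls to the robot, and variables do not carry over. Pictures are saved under pics/ and viewed, at most 10 in all, crops included, and the job is handed in when it is done.

Besides the shell and the picture viewer there is one more tool, called after "Emit:" in YAML: its name, and indented under it one key for each argument. drive_tool: Moves the arm, as the interface text tells. Its arguments: {"type":"object","properties":{"series":{"type":"array"},"squeeze":{"type":"number"}},"required":["series"]}

```bash
mkdir -p pics; cat > h.py <<'E'
import numpy as np, cv2
from scipy.spatial.transform import Rotation as R
from station import readout, imaging, hand_in
def rot(q): return R.from_quat([q[1],q[2],q[3],q[0]]).as_matrix()
def ray(m,p,fish=False):
    f=240/np.tan(np.radians(m["vfov"])/2); u=np.array([p[0]-m["cx"],p[1]-m["cy"]])
    if fish:
        r=np.hypot(*u); th=r/f; d=np.r_[np.sin(th)*u/max(r,1e-9),np.cos(th)]
    else: d=np.r_[u/f,1]
    return np.array(m["xyz"]),rot(m["orientation"])@d
def at_z(m,p,z,fish=False):
    o,d=ray(m,p,fish); return o+d*(z-o[2])/d[2]
def proj(m,P,fish=False):
    f=240/np.tan(np.radians(m["vfov"])/2); c=rot(m["orientation"]).T@(np.array(P)-m["xyz"])
    if fish:
        r=np.hypot(c[0],c[1]); k=f*np.arctan2(r,c[2])/max(r,1e-9)
    else: k=f/c[2]
    return np.array([m["cx"]+k*c[0],m["cy"]+k*c[1]])
def snap(cam,name):
    im=imaging.read_camera(cam); cv2.imwrite(f"pics/{name}.png",im[:,:,::-1]); return im
E
python3 - <<'E'
from h import *
for c in ("top","scene"):
    m=imaging.camera_model(c); print(c,m); snap(c,c+"0")
    for t in ("pestle","rest","mortar","tube_rack","spray_bottle","specimen_jar"):
        for d in imaging.cut_out(t,c)[:3]:
            ys,xs=np.nonzero(d["mask"]); print(t,round(d["conf"],2),np.round(d["centre"]),xs.min(),xs.max(),ys.min(),ys.max(),np.round(at_z(m,d["centre"],.05),3))
print(readout.get_obs())
E
```

```text
top {'vfov': 49.01447092547766, 'cx': 314.81715265231816, 'cy': 242.77047678138624, 'xyz': array([0.33761188, 0.08128905, 1.58062361]), 'orientation': array([ 0.06215218, -0.70010521,  0.70831029, -0.06547016])}
pestle 0.86 [273. 252.] 257 292 228 285 [0.59  0.196 0.05 ]
rest 0.9 [217. 320.] 193 242 292 351 [0.394 0.356 0.05 ]
rest 0.84 [126. 275.] 106 151 248 304 [0.527 0.625 0.05 ]
rest 0.72 [278. 259.] 258 299 227 283 [0.571 0.182 0.05 ]
mortar 0.75 [416. 247.] 391 440 221 269 [ 0.602 -0.225  0.05 ]
tube_rack 0.85 [333. 189.] 305 360 170 207 [0.78  0.016 0.05 ]
scene {'vfov': 57.87452235495667, 'cx': 320.00248666034827, 'cy': 245.4708664580919, 'xyz': array([1.49023434, 0.42738537, 0.6928182 ]), 'orientation': array([-0.26692156,  0.50808862,  0.71406607, -0.40088463])}
pestle 0.66 [350. 259.] 334 387 242 279 [0.582 0.165 0.05 ]
rest 0.85 [541. 297.] 512 568 268 319 [0.597 0.622 0.05 ]
rest 0.7 [359. 281.] 326 386 256 296 [0.669 0.211 0.05 ]
rest 0.69 [432. 248.] 407 461 227 263 [0.465 0.36  0.05 ]
mortar 0.95 [221. 240.] 193 242 219 263 [ 0.604 -0.214  0.05 ]
mortar 0.53 [358. 27
[... 279 characters left out ...]
695991,  0.02241384,  1.55537851, -0.01151561,
        1.10927269, -0.08310006]), 'joint_vel': array([ 6.54140920e-04, -9.10054556e-04, -8.46336678e-05, -1.42251724e-03,
       -6.14941249e-04,  2.08103556e-03, -7.60992845e-04]), 'joint_torque': array([-7.86599103e-04, -5.96167088e+01,  1.60537731e+00, -2.81497461e+01,
        1.25441232e-02,  1.46037659e-03,  8.67626994e-06]), 'eef_pos': array([ 0.28679271, -0.61108735,  0.23134417]), 'tool_rot': array([4.93427394e-05, 9.76033350e-01, 2.17620994e-01, 2.70427214e-05]), 'contact_force': array([ 0.31722945, -1.41985711,  0.48163317]), 'torque': array([0.00881492, 0.0015062 , 0.01375075]), 'grasp_force': 0.0, 'gripper_width': 0.997742639164407}
```

```bash
python3 - <<'E'
import cv2,numpy as np
a=cv2.imread("pics/top0.png")[150:370,90:470]; cv2.imwrite("pics/t1.png",cv2.resize(a,None,fx=2.1,fy=2.1,interpolation=2))
a=cv2.imread("pics/scene0.png")[180:340,130:590]; cv2.imwrite("pics/s1.png",cv2.resize(a,None,fx=1.7,fy=1.7,interpolation=2))
E
```

```text
(no output)
```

View pics/t1.png

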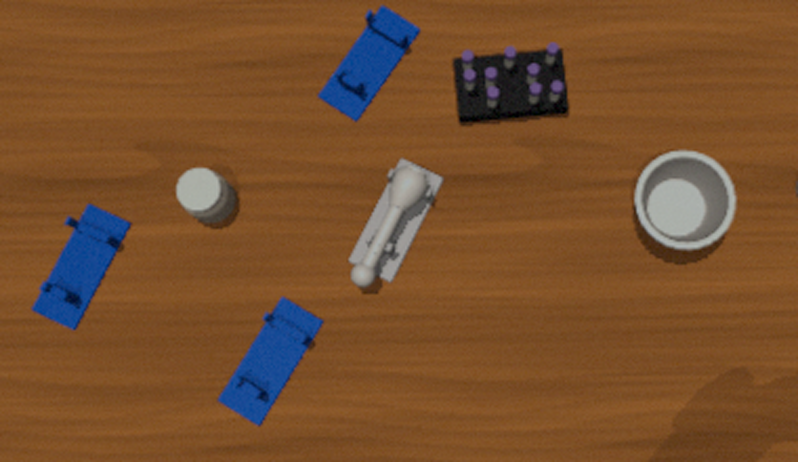

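View pics/s1.png

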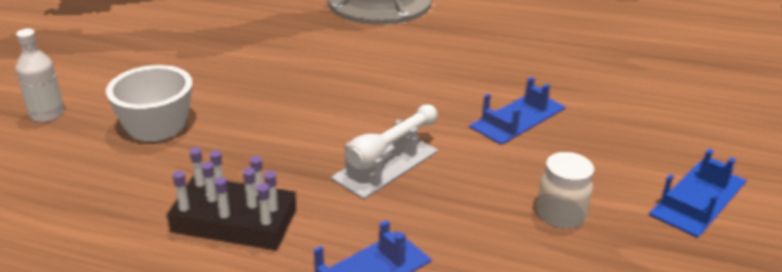

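The top view shows the white pestle on the steel rest, with its knob at pixel (263,280) and its head at (284,236). The mortar mouth is at (416,245), and the three blue rests are decoys. The scene view shows the spray bottle beyond the mortar, the jar to the left of the pestle and the tube rack farther out in x.

```bash
python3 - <<'E'
from h import *
m=imaging.camera_model("top"); s=imaging.camera_model("scene")
k=at_z(m,(263.3,280),.05);h=at_z(m,(284.3,236),.05);print(k,h,np.degrees(np.arctan2(*(h-k)[1::-1])))
print("mortar",at_z(m,(416.2,245.3),.08), at_z(s,(150/1.7+130,95/1.7+180),.05))
print("knob scene",at_z(s,(428/1.7+130,114/1.7+180),.05))
Rm=rot(readout.get_obs()["tool_rot"]);print(np.round(Rm,3)); w=imaging.camera_model("wrist"); print(w,rot(w["orientation"]).round(3))
p=np.array(readout.get_obs()["eef_pos"])
print("tool shift to 12cm above knob", Rm.T@(np.r_[k[:2],.2]-p))
E
```

```text
[0.50856792 0.22396932 0.05      ] [0.63865743 0.16252816 0.05      ] -25.28132269841533
mortar [ 0.600996   -0.22105406  0.08      ] [ 0.58521222 -0.23281778  0.05      ]
knob scene [0.50126684 0.22965696 0.05      ]
[[ 0.905  0.425  0.   ]
 [ 0.425 -0.905 -0.   ]
 [ 0.     0.    -1.   ]]
{'vfov': 65.70646984690485, 'cx': 319.978608141432, 'cy': 244.09866581092086, 'xyz': array([ 0.34669778, -0.58132708,  0.37388605]), 'orientation': array([ 0.11380876,  0.8367612 , -0.53075255, -0.07197218])} [[ 0.426 -0.872 -0.241]
 [-0.905 -0.411 -0.114]
 [ 0.     0.267 -0.964]]
tool shift to 12cm above knob [ 0.55550918 -0.66175285  0.03129004]
```

Emit:
drive_tool:
  series:
    - [0, 0, 0, 8.4, -1]
    - [0, 0, 0, 8.4, -1]
    - [0, 0, 0, 8.4, -1]
    - [0, 0, 0, 8.4, -1]
    - [0, 0, 0, 8.4, -1]
    - [0, 0, 0, 8.4, -1]

```text
t: 1.3
eef_pos: [0.2869, -0.611, 0.2314]
tool_rot: [0.0, 0.975, -0.222, 0.0]
contact_force: [-0.0, 0.2, -0.0]
gripper_width: 1.001
grasp_force: 0.0
```

Emit:
drive_tool:
  series:
    - [-0.2, -4.5, 0, 0, -1]
    - [-0.2, -4.5, 0, 0, -1]
    - [-0.2, -4.5, 0, 0, -1]
    - [-0.2, -4.5, 0, 0, -1]
    - [-0.2, -4.5, 0, 0, -1]
    - [-0.2, -4.5, 0, 0, -1]
    - [-0.2, -4.5, 0, 0, -1]
    - [-0.2, -4.5, 0, 0, -1]

```text
t: 2.1
eef_pos: [0.4265, -0.277, 0.2317]
tool_rot: [0.0, 0.976, -0.219, 0.0]
contact_force: [0.7, -0.1, 0.1]
gripper_width: 1.001
grasp_force: 0.0
```

Emit:
drive_tool:
  series:
    - [-0.1, -4.5, 0, 0, -1]
    - [-0.1, -4.5, 0, 0, -1]
    - [-0.1, -4.5, 0, 0, -1]
    - [-0.1, -4.5, 0, 0, -1]
    - [-0.1, -4.5, 0, 0, -1]
    - [-0.1, -4.5, 0, 0, -1]
    - [0, 0, 0, 0, -1]

```text
t: 2.8
eef_pos: [0.5379, -0.0243, 0.2316]
tool_rot: [-0.002, 0.977, -0.214, 0.001]
contact_force: [0.1, 0.0, -0.0]
gripper_width: 1.003
grasp_force: 0.0
```

Emit:
drive_tool:
  series:
    - [-2.2, -3.5, 0, 0, -1]
    - [-2.2, -3.5, 0, 0, -1]
    - [-2.2, -3.5, 0, 0, -1]
    - [-2.2, -3.5, 0, 0, -1]
    - [-2.2, -3.6, 0, 0, -1]
    - [-2.2, -3.6, 0, 0, -1]
    - [0, 0, 0, 0, -1]
    - [0, 0, 0, 0, -1]

```text
t: 3.6
eef_pos: [0.5066, 0.2167, 0.2313]
tool_rot: [0.0, 0.976, -0.218, -0.0]
contact_force: [-0.6, -0.3, -0.0]
gripper_width: 1.0
grasp_force: 0.0
```

```bash
python3 - <<'E'
from h import *
o=readout.get_obs(); w=imaging.camera_model("wrist"); im=snap("wrist","w0")
print(o["eef_pos"],o["tool_rot"],o["q"])
for d in imaging.cut_out("pestle","wrist")[:2]:
    ys,xs=np.nonzero(d["mask"]); print(d["conf"],d["centre"],xs.min(),xs.max(),ys.min(),ys.max())
    P=np.array([at_z(w,p,.05,True)[:2] for p in zip(xs,ys)])
    c=P.mean(0);v=np.linalg.svd(P-c,full_matrices=False)[2][0]; v*=np.sign(v[0]); t=(P-c)@v
    n=np.array([-v[1],v[0]]); lo=t<t.min()+.03
    print("dir",np.degrees(np.arctan2(v[1],v[0])),"ends",c+v*t.min(),c+v*t.max(),"knob~",P[lo].mean(0),t.ptp() if 0 else np.ptp(t))
print("predicted knob px",proj(w,(.5086,.224,.05),True))
E
```

```text
[0.50657859 0.21673132 0.23125825] [ 8.51965598e-05  9.76043256e-01 -2.17576551e-01 -1.38215809e-05] [-0.32483214  0.28639892 -0.23306679  1.84180751  0.07666494  1.02217725
 -2.59823159]
0.88 [313.4, 106.6] 286 343 33 241
dir -26.713431678423984 ends [0.49195477 0.23460587] [0.65857152 0.15075743] knob~ [0.50611441 0.22778699] 0.1865253320812108
predicted knob px [311.86027095 219.86379356]
```

View pics/w0.png

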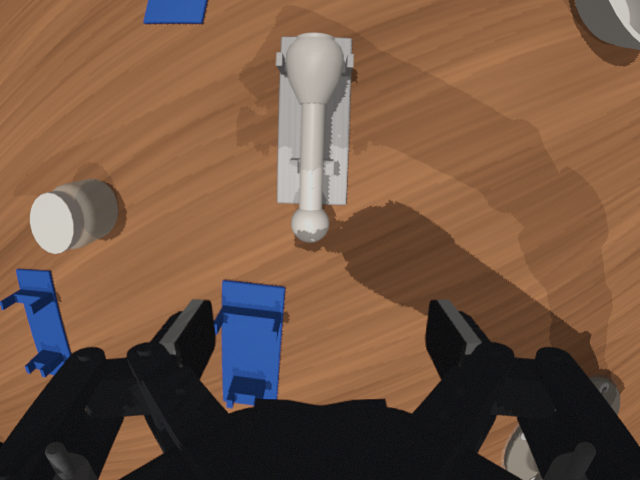

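The knob's centre shows at (310.5,223), with the shaft running up to the head at about (315,65). It stands on the steel rest, as predicted, and the decoys are well clear.

```bash
python3 - <<'E'
from h import *
o=readout.get_obs(); w=imaging.camera_model("wrist")
k=at_z(w,(310.5,223.5),.05,True);h=at_z(w,(315,68),.05,True);v=h-k
Rm=rot(o["tool_rot"]);a=np.degrees(np.arctan2(v[1],v[0]));print(k,h,a,np.degrees(np.arctan2(Rm[1,0],Rm[0,0])))
print(Rm.T@(np.r_[k[:2],.031]-o["eef_pos"])*100)
E
```

```text
[0.50679641 0.22411061 0.05      ] [0.62934084 0.16162542 0.05      ] -27.016955691032916 -25.36249282012638
[-0.45476625 -0.8733657  20.01711539]
```

Emit:
drive_tool:
  series:
    - [-0.4, -0.9, 1, 1.6, -1]
    - [0, 0, 4, 0, -1]
    - [0, 0, 4, 0, -1]
    - [0, 0, 4, 0, -1]
    - [0, 0, 3, 0, -1]
    - [0, 0, 0, 0, -1]

```text
t: 4.3
eef_pos: [0.5048, 0.2224, 0.0676]
tool_rot: [0.003, 0.972, -0.233, -0.003]
contact_force: [0.1, -0.2, -0.6]
gripper_width: 0.999
grasp_force: 0.0
```

```bash
python3 - <<'E'
from h import *
o=readout.get_obs(); w=imaging.camera_model("wrist"); im=snap("wrist","w1")
Rm=rot(o["tool_rot"]);print(o["eef_pos"])
for x in (.5068,): print(proj(w,(x,.2241,.05),True))
d=imaging.cut_out("pestle","wrist")
for q in d[:1]:
    ys,xs=np.nonzero(q["mask"]); print(q["conf"],xs.min(),xs.max(),ys.min(),ys.max())
E
```

```text
[0.50479554 0.22241397 0.06761742]
[315.11844386 286.75484062]
0.81 254 360 0 325
```

View pics/w1.png

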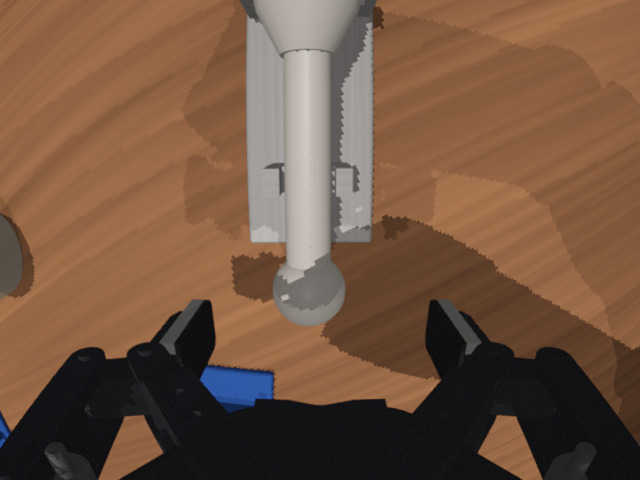

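From close by, the ball knob is centred at (309,290), between the open pads, which sit at columns 210 and 430.

```bash
python3 - <<'E'
from h import *
o=readout.get_obs(); w=imaging.camera_model("wrist")
k=at_z(w,(309,290),.05,True);Rm=rot(o["tool_rot"]);print(k,Rm.T@(np.r_[k[:2],.028]-o["eef_pos"])*100)
E
```

```text
[0.50809984 0.23066613 0.05      ] [-0.225748   -0.55121249  4.3751186 ]
```

Emit:
drive_tool:
  series:
    - [-0.2, -0.5, 1, 0, -1]
    - [0, 0, 2, 0, -1]
    - [0, 0, 1, 0, -1]
    - [0, 0, 0, 0, -1]
    - [0, 0, 0, 0, -1]

```text
t: 4.9
eef_pos: [0.508, 0.2316, 0.0319]
tool_rot: [-0.0, 0.973, -0.232, 0.0]
contact_force: [-1.1, -0.6, -0.3]
gripper_width: 1.001
grasp_force: 0.0
```

Emit:
drive_tool:
  series:
    - [0, 0, 0, 0, 1]
    - [0, 0, 0, 0, 1]
    - [0, 0, 0, 0, 1]
    - [0, 0, 0, 0, 1]
    - [0, 0, 0, 0, 1]
    - [0, 0, 0, 0, 1]
    - [0, 0, 0, 0, 1]
    - [0, 0, 0, 0, 1]
  squeeze: 75

```text
t: 5.7
eef_pos: [0.5075, 0.2312, 0.0314]
tool_rot: [0.0, 0.973, -0.232, -0.0]
contact_force: [-1.1, -1.2, 4.3]
gripper_width: 0.361
grasp_force: 73.8
```

```bash
python3 - <<'E'
from h import *
o=readout.get_obs(); im=snap("wrist","w2"); print(o)
E
```

```text
{'t': 5.7, 'q': array([-0.39039241,  0.5628355 , -0.19057994,  1.97112201,  0.1741923 ,
        0.62324785, -2.7338557 ]), 'joint_vel': array([-1.30105604e-03, -4.05587227e-04,  8.64842612e-04,  6.27561515e-04,
       -5.71195997e-04, -1.27691083e-03,  7.91489834e-06]), 'joint_torque': array([ -0.32597015, -52.80203462,  -1.65603474, -18.40441167,
         0.08653446,  -0.62636325,   0.09605123]), 'eef_pos': array([0.50745261, 0.2312429 , 0.03137325]), 'tool_rot': array([ 9.62714854e-05,  9.72632815e-01, -2.32347578e-01, -3.78462228e-05]), 'contact_force': array([-1.08371581, -1.22983096,  4.31783858]), 'torque': array([-0.27903539,  0.28842614, -0.08266024]), 'grasp_force': 73.76979947090149, 'gripper_width': 0.36054442285034694}
```

View pics/w2.png

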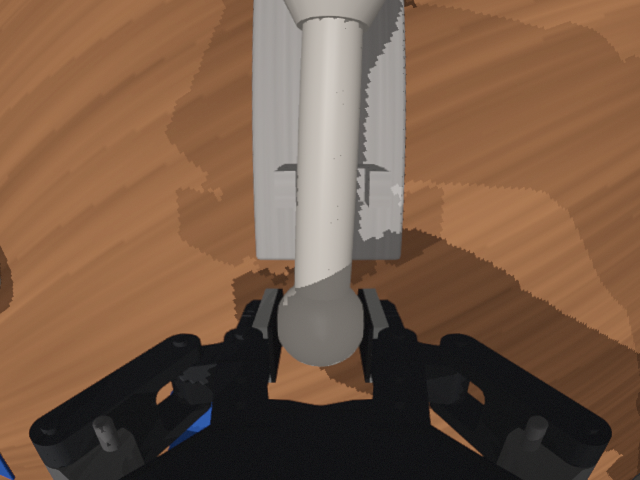

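The ball sits at (320,325), squarely between both pads, with the shaft pointing straight ahead. The grip is firm, so I'll lift.

Emit:
drive_tool:
  series:
    - [0, 0, -0.5, 0, 1]
    - [0, 0, -1, 0, 1]
    - [0, 0, -1.5, 0, 1]
    - [0, 0, -1.5, 0, 1]
    - [0, 0, -1.5, 0, 1]
    - [0, 0, -1, 0, 1]
    - [0, 0, 0, 0, 1]
    - [0, 0, 0, 0, 1]
  squeeze: 80

```text
t: 6.55
eef_pos: [0.5075, 0.2313, 0.1015]
tool_rot: [-0.0, 0.973, -0.232, 0.0]
contact_force: [-0.4, -0.5, -4.0]
gripper_width: 0.359
grasp_force: 79.2
```

```bash
python3 - <<'E'
from h import *
o=readout.get_obs(); snap("wrist","w3"); im=snap("scene","s3")
p=proj(imaging.camera_model("scene"),o["eef_pos"]).astype(int);print(p)
a=im[p[1]-70:p[1]+70,p[0]-100:p[0]+80,::-1]; b=cv2.imread("pics/w3.png")
cv2.imwrite("pics/c3.png",np.hstack([cv2.resize(a,(400,311)),cv2.resize(b,(400,311))]))
E
```

```text
[382 232]
```

View pics/c3.png

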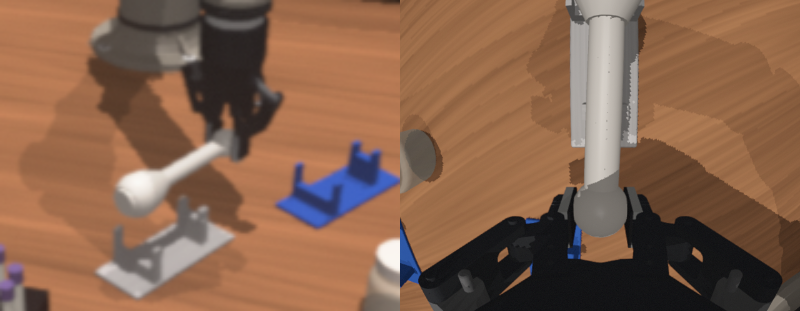

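The pestle is level and clear of the rest. Next I'll raise it to leave room for the swing.

Emit:
drive_tool:
  series:
    - [0, 0, -2, 0, 1]
    - [0, 0, -3, 0, 1]
    - [0, 0, -3, 0, 1]
    - [0, 0, -3, 0, 1]
    - [0, 0, -3, 0, 1]
    - [0, 0, -2.5, 0, 1]
    - [0, 0, -1.5, 0, 1]
    - [0, 0, 0, 0, 1]

```text
t: 7.45
eef_pos: [0.5084, 0.2319, 0.2829]
tool_rot: [-0.001, 0.973, -0.232, 0.001]
contact_force: [0.8, 1.3, -2.7]
gripper_width: 0.359
grasp_force: 79.4
```

Emit:
drive_tool:
  series:
    - [0, 0, 0, 0, 1]
    - [0, 0, 0, 0, 1]
    - [0, 0, 0, 0, 1]
  squeeze: 50

```text
t: 7.75
eef_pos: [0.5069, 0.231, 0.2798]
tool_rot: [0.001, 0.973, -0.232, -0.001]
contact_force: [-0.1, -0.0, -2.7]
gripper_width: 0.367
grasp_force: 79.4
```

Emit:
drive_tool:
  series:
    - [0, 0, 0, 0, 1]
    - [0, 0, 0, 0, 1]
    - [0, 0, 0, 0, 1]
    - [0, 0, 0, 0, 1]
  squeeze: 40

```text
t: 8.15
eef_pos: [0.5075, 0.2314, 0.2813]
tool_rot: [0.0, 0.973, -0.232, -0.0]
contact_force: [-0.8, 0.2, -2.5]
gripper_width: 0.36
grasp_force: 79.4
```

Emit:
drive_tool:
  series:
    - [0, 0, 0, 0, 1]
    - [0, 0, 0, 0, 1]
    - [0, 0, 0, 0, 1]
    - [0, 0, 0, 0, 1]
  squeeze: 30

```text
t: 8.55
eef_pos: [0.5075, 0.2313, 0.2813]
tool_rot: [-0.0, 0.973, -0.232, 0.0]
contact_force: [-0.5, 0.2, -2.8]
gripper_width: 0.36
grasp_force: 79.4
```

```bash
python3 - <<'E'
from h import *
o=readout.get_obs(); snap("wrist","w4"); im=snap("scene","s4")
p=proj(imaging.camera_model("scene"),o["eef_pos"]).astype(int);print(p,o["contact_force"],o["torque"])
a=im[p[1]-70:p[1]+110,p[0]-100:p[0]+80,::-1]; b=cv2.imread("pics/w4.png")
cv2.imwrite("pics/c4.png",np.hstack([cv2.resize(a,(350,350)),cv2.resize(b,(450,350))]))
E
```

```text
[386 168] [-0.47157816  0.21818534 -2.77315387] [0.103601   0.20054429 0.06334882]
```

View pics/c4.png

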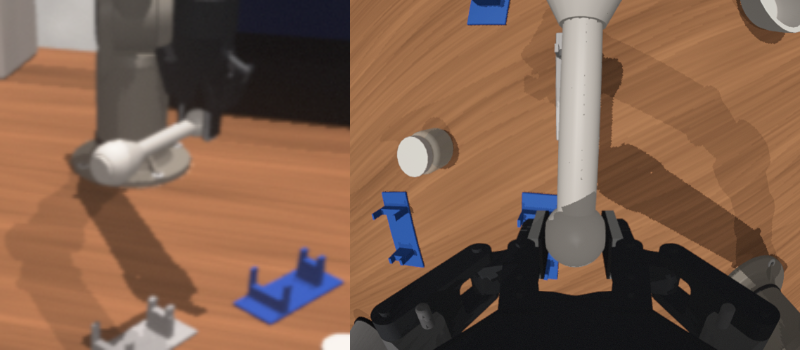

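The pestle is still level. Lowering the squeeze value alone does not release the fingers, so I'll ease by the closure instead, in small steps.

Emit:
drive_tool:
  series:
    - [0, 0, 0, 0, 0.27]
    - [0, 0, 0, 0, 0.27]
    - [0, 0, 0, 0, 0.27]

```text
t: 8.95
eef_pos: [0.5075, 0.2314, 0.2813]
tool_rot: [-0.0, 0.973, -0.232, 0.0]
contact_force: [-0.2, -0.1, -2.8]
gripper_width: 0.364
grasp_force: 54.9
```

Emit:
drive_tool:
  series:
    - [0, 0, 0, 0, 0.25]
    - [0, 0, 0, 0, 0.25]
    - [0, 0, 0, 0, 0.25]

```text
t: 9.25
eef_pos: [0.5076, 0.2312, 0.2812]
tool_rot: [0.0, 0.973, -0.232, 0.0]
contact_force: [-0.5, -0.2, -3.5]
gripper_width: 0.38
grasp_force: 29.7
```

Emit:
drive_tool:
  series:
    - [0, 0, 0, 0, 0.24]
    - [0, 0, 0, 0, 0.24]
    - [0, 0, 0, 0, 0.24]
    - [0, 0, 0, 0, 0.24]

```text
t: 9.65
eef_pos: [0.5078, 0.2312, 0.2814]
tool_rot: [-0.0, 0.973, -0.232, 0.0]
contact_force: [0.8, -1.0, -2.4]
gripper_width: 0.383
grasp_force: 19.8
```

Emit:
drive_tool:
  series:
    - [0, 0, 0, 0, 0.235]
    - [0, 0, 0, 0, 0.235]
    - [0, 0, 0, 0, 0.235]
    - [0, 0, 0, 0, 0.235]
    - [0, 0, 0, 0, 0.235]

```text
t: 10.15
eef_pos: [0.5075, 0.2313, 0.2813]
tool_rot: [-0.0, 0.973, -0.232, 0.0]
contact_force: [-0.0, -0.3, -1.8]
gripper_width: 0.385
grasp_force: 15.6
```

```bash
python3 - <<'E'
from h import *
o=readout.get_obs(); snap("wrist","w5"); im=snap("scene","s5")
p=proj(imaging.camera_model("scene"),o["eef_pos"]).astype(int);print(p,o["contact_force"],o["torque"])
a=im[p[1]-70:p[1]+110,p[0]-100:p[0]+80,::-1]; b=cv2.imread("pics/w5.png")
cv2.imwrite("pics/c5.png",np.hstack([cv2.resize(a,(350,350)),cv2.resize(b,(450,350))]))
E
```

```text
[386 168] [-0.0099445  -0.26920955 -1.81211709] [0.00376703 0.02478799 0.01926482]
```

View pics/c5.png

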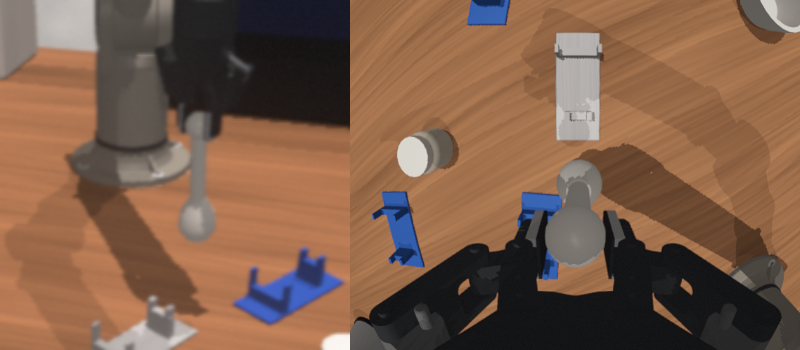

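The pestle now hangs head-down from the pads, with the head directly below the fingers in both views. I'll grip it again and check the tilt.

Emit:
drive_tool:
  series:
    - [0, 0, 0, 0, 1]
    - [0, 0, 0, 0, 1]
    - [0, 0, 0, 0, 1]
    - [0, 0, 0, 0, 1]
  squeeze: 70

```text
t: 10.65
eef_pos: [0.5075, 0.2313, 0.2813]
tool_rot: [-0.0, 0.973, -0.232, 0.0]
contact_force: [0.0, -0.9, -2.5]
gripper_width: 0.36
grasp_force: 69.4
```

```bash
python3 - <<'E'
from h import *
o=readout.get_obs(); w=imaging.camera_model("wrist");Rm=rot(o["tool_rot"]);g=o["eef_pos"]-Rm[:,2]*.02
for t in (0,5,10,15,20): 
    t_=np.radians(t); print(t,proj(w,g+Rm@np.r_[np.sin(t_),0,np.cos(t_)]*.14,True), proj(w,g,True))
print(Rm.round(3),o["q"]); d=np.r_[.602,-.222,0]-o["eef_pos"]; print((Rm.T@d)*100)
for q in imaging.cut_out("pestle","wrist")[:1]: ys,xs=np.nonzero(q["mask"]);print(xs.min(),xs.max(),ys.min(),ys.max())
E
```

```text
0 [320.28217341 235.28486405] [320.72609621 327.29285198]
5 [320.31346684 219.01705584] [320.72609621 327.29285198]
10 [320.34690177 202.74788616] [320.72609621 327.29285198]
15 [320.38259583 186.47708993] [320.72609621 327.29285198]
20 [320.42069431 170.20437265] [320.72609621 327.29285198]
[[ 0.892 -0.452  0.   ]
 [-0.452 -0.892  0.   ]
 [ 0.    -0.    -1.   ]] [-0.34327915  0.25216237 -0.23606728  1.76691747  0.06456101  1.13001117
 -2.6393476 ]
[28.91312134 36.17436943 28.12945528]
278 362 219 366
```

Emit:
drive_tool:
  series:
    - [1, 1.2, 0, 0, 1]
    - [2, 2.5, 0, 0, 1]
    - [2, 2.5, 0, 0, 1]
    - [2, 2.5, 0, 0, 1]
    - [2, 2.5, 0, 0, 1]
    - [2, 2.5, 0, 0, 1]
    - [2, 2.5, 0, 0, 1]
    - [2, 2.5, 0, 0, 1]

```text
t: 11.5
eef_pos: [0.5568, -0.0061, 0.2815]
tool_rot: [0.0, 0.973, -0.233, 0.0]
contact_force: [1.4, 0.1, -2.9]
gripper_width: 0.356
grasp_force: 69.6
```

Emit:
drive_tool:
  series:
    - [2, 2.5, 0, 0, 1]
    - [2, 2.5, 0, 0, 1]
    - [2, 2.5, 0, 0, 1]
    - [2, 2.5, 0, 0, 1]
    - [2, 2.5, 0, 0, 1]
    - [1, 1.2, 0, 0, 1]
    - [0, 0, 0, 0, 1]
    - [0, 0, 0, 0, 1]

```text
t: 12.3
eef_pos: [0.5928, -0.1744, 0.2811]
tool_rot: [-0.0, 0.973, -0.232, -0.0]
contact_force: [-0.0, 1.2, -2.6]
gripper_width: 0.359
grasp_force: 69.6
```

```bash
python3 - <<'E'
from h import *
o=readout.get_obs(); snap("wrist","w6"); im=snap("scene","s6")
p=proj(imaging.camera_model("scene"),o["eef_pos"]).astype(int);print(p,o["eef_pos"],o["contact_force"],o["torque"],o["q"])
a=im[p[1]-70:p[1]+110,p[0]-100:p[0]+80,::-1]; b=cv2.imread("pics/w6.png")
cv2.imwrite("pics/c6.png",np.hstack([cv2.resize(a,(320,480)),b[:,80:560]]))
for c in ("wrist","top"):
  for q in imaging.cut_out("mortar",c)[:1]: ys,xs=np.nonzero(q["mask"]);print(c,q["conf"],xs.min(),xs.max(),ys.min(),ys.max())
E
```

```text
[222 163] [ 0.59279903 -0.174444    0.28108645] [-0.03739086  1.20859352 -2.57804952] [ 0.01933461 -0.07620146  0.04400266] [ 1.89868123e-01  3.42896214e-01 -5.33977769e-03  1.63980980e+00
  9.47144237e-04  1.15963324e+00 -1.85497350e+00]
wrist 0.75 285 430 109 254
top 0.75 391 440 221 269
```

View pics/c6.png

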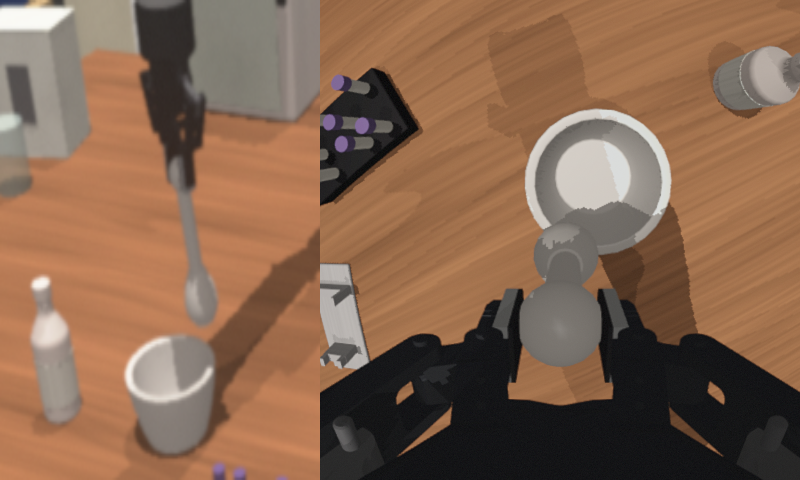

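The mortar's rim centre is at about wrist pixel (357,181) and its floor disc is at about (353,177). The pestle head, at about (326,255), is short of the rim and leans back a few degrees.

```bash
python3 - <<'E'
from h import *
o=readout.get_obs(); w=imaging.camera_model("wrist");Rm=rot(o["tool_rot"]);g=o["eef_pos"]-Rm[:,2]*.02
c=at_z(w,(357.5,181),.08,True);f=at_z(w,(353,177),.012,True);print(c,f,at_z(imaging.camera_model("top"),(415.5,245),.08))
for t in (0,-4,-8): 
    t_=np.radians(t); u=Rm@np.r_[np.sin(t_),0,np.cos(t_)]; print(t,proj(w,g+u*.135,True),g+u*.165)
print(np.round(Rm.T@(c-o["eef_pos"])*100,1),np.round(Rm.T@(f-o["eef_pos"])*100,1))
E
```

```text
[ 0.60590946 -0.21843088  0.08      ] [ 0.60299199 -0.21895891  0.012     ] [ 0.60190145 -0.21906568  0.08      ]
0 [320.27679305 236.98691227] [ 0.59317361 -0.17330417  0.13641578]
-4 [320.25470761 249.75247614] [ 0.58289253 -0.16812989  0.13682032]
-8 [320.23387148 262.52113491] [ 0.57266145 -0.16298138  0.13802676]
[ 3.2  3.5 20.1] [ 2.9  3.6 26.9]
```

Emit:
drive_tool:
  series:
    - [1.5, 1, 0, 0, 1]
    - [1.5, 1, 0, 0, 1]
    - [1.5, 1.1, 0, 0, 1]
    - [0, 0, 0, 0, 1]
    - [0, 0, 1.5, 0, 1]
    - [0, 0, 1.5, 0, 1]
    - [0, 0, 1, 0, 1]
    - [0, 0, 0, 0, 1]

```text
t: 13.3
eef_pos: [0.6177, -0.2218, 0.2384]
tool_rot: [-0.0, 0.973, -0.232, -0.002]
contact_force: [-1.2, 0.3, -3.0]
gripper_width: 0.363
grasp_force: 69.7
```

```bash
python3 - <<'E'
from h import *
o=readout.get_obs(); snap("wrist","w7"); im=snap("scene","s7");print(o["torque"])
p=proj(imaging.camera_model("scene"),o["eef_pos"]).astype(int)
a=im[p[1]-50:p[1]+110,p[0]-80:p[0]+80,::-1]; b=cv2.imread("pics/w7.png")
cv2.imwrite("pics/c7.png",np.hstack([cv2.resize(a,(320,320)),b[80:400,80:560]]))
E
```

```text
[ 0.0225989   0.01811323 -0.00398212]
```

View pics/c7.png

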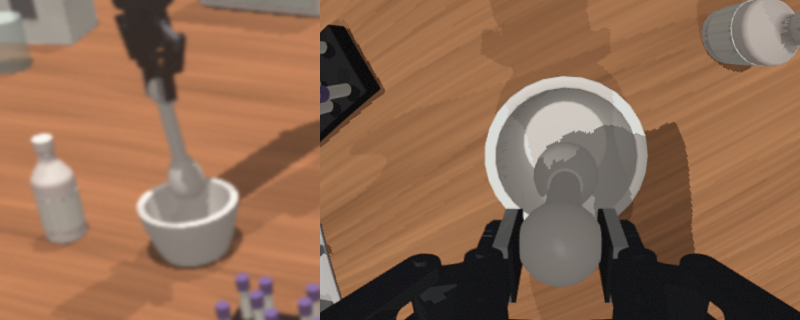

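The head hangs centred over the bowl's mouth and clear of the rim in both views, so I'll lower it.

Emit:
drive_tool:
  series:
    - [0, 0, 1.2, 0, 1]
    - [0, 0, 1.2, 0, 1]
    - [0, 0, 1.2, 0, 1]
    - [0, 0, 1.2, 0, 1]
    - [0, 0, 1.2, 0, 1]
    - [0, 0, 0.8, 0, 1]
    - [0, 0, 0, 0, 1]
    - [0, 0, 0, 0, 1]

```text
t: 14.2
eef_pos: [0.6194, -0.2232, 0.1733]
tool_rot: [0.0, 0.973, -0.232, 0.0]
contact_force: [-0.6, -1.0, -2.6]
gripper_width: 0.358
grasp_force: 69.7
```

Emit:
drive_tool:
  series:
    - [0, 0, 0.3, 0, 1]
    - [0, 0, 0.3, 0, 1]
    - [0, 0, 0.2, 0, 1]
    - [0, 0, 0, 0, 1]
    - [0, 0, 0, 0, 1]

```text
t: 14.7
eef_pos: [0.6192, -0.2231, 0.1654]
tool_rot: [0.0, 0.973, -0.232, 0.0]
contact_force: [0.1, -0.0, -2.1]
gripper_width: 0.359
grasp_force: 69.7
```

Emit:
drive_tool:
  series:
    - [0, 0, 0.3, 0, 1]
    - [0, 0, 0.3, 0, 1]
    - [0, 0, 0, 0, 1]
    - [0, 0, 0, 0, 1]

```text
t: 15.1
eef_pos: [0.623, -0.2248, 0.1642]
tool_rot: [0.0, 0.973, -0.232, 0.005]
contact_force: [-0.4, 0.1, 16.7]
gripper_width: 0.357
grasp_force: 71.6
```

Emit:
drive_tool:
  series:
    - [0, 0, 0.2, 0, 1]
    - [0, 0, 0.1, 0, 1]
    - [0, 0, 0, 0, 1]
    - [0, 0, 0, 0, 1]

```text
t: 15.5
eef_pos: [0.6251, -0.2257, 0.164]
tool_rot: [0.001, 0.973, -0.233, 0.008]
contact_force: [0.7, -0.6, 26.3]
gripper_width: 0.362
grasp_force: 72.4
```

Contact made, pressing at 26 N. I'll ease the press slightly and check the positions by mask.

Emit:
drive_tool:
  series:
    - [0, 0, -0.3, 0, 1]
    - [0, 0, -0.2, 0, 1]
    - [0, 0, 0, 0, 1]
    - [0, 0, 0, 0, 1]

```text
t: 15.9
eef_pos: [0.6215, -0.2241, 0.1644]
tool_rot: [0.0, 0.973, -0.232, 0.003]
contact_force: [0.6, 0.1, 9.8]
gripper_width: 0.361
grasp_force: 70.7
```

```bash
python3 - <<'E'
from h import *
o=readout.get_obs(); w=imaging.camera_model("wrist");Rm=rot(o["tool_rot"]);g=o["eef_pos"]-Rm[:,2]*.021
snap("wrist","w8");snap("top","t8")
for t in (0,-4,-8,-12):
    t_=np.radians(t); print(t,proj(w,g+Rm@np.r_[np.sin(t_),0,np.cos(t_)]*.135,True))
for c in ("wrist","top"):
  for th in ("mortar","pestle"):
    for q in imaging.cut_out(th,c)[:1]: ys,xs=np.nonzero(q["mask"]);print(c,th,q["conf"],xs.min(),xs.max(),ys.min(),ys.max())
    if c=="wrist" and th=="mortar": print(at_z(w,((xs.min()+xs.max())/2,ys.min()),.08,True))
E
```

```text
0 [320.35224938 237.32035056]
-4 [320.32796116 250.12785724]
-8 [320.30500822 262.93785305]
-12 [320.2833593  275.74989321]
wrist mortar 0.7 224 432 170 365
[ 0.66453362 -0.25089882  0.08      ]
wrist pestle 0.57 280 361 226 366
top mortar 0.95 392 430 224 268
top pestle 0.56 405 426 231 255
```

The mortar is in place, the foot is near its centre, and the contact reads about 10 N while still held. I'll release gradually and retreat straight up.

Emit:
drive_tool:
  series:
    - [0, 0, -0.2, 0, 1]
    - [0, 0, 0, 0, 0.26]
    - [0, 0, 0, 0, 0.24]
    - [0, 0, 0, 0, 0.22]
    - [0, 0, 0, 0, 0.18]
    - [0, 0, 0, 0, 0.1]
    - [0, 0, 0, 0, -0.1]
    - [0, 0, 0, 0, -0.4]

```text
t: 17.0
eef_pos: [0.619, -0.2231, 0.1629]
tool_rot: [-0.0, 0.973, -0.232, -0.0]
contact_force: [-0.8, 0.6, 0.1]
gripper_width: 0.694
grasp_force: 0.0
```

Emit:
drive_tool:
  series:
    - [0, 0, 0, 0, -1]
    - [0, 0, 0, 0, -1]
    - [0, 0, 0, 0, -1]
    - [0, 0, 0, 0, -1]
    - [0, 0, -1, 0, -1]
    - [0, 0, -2, 0, -1]
    - [0, 0, -2, 0, -1]
    - [0, 0, -2, 0, -1]

```text
t: 17.8
eef_pos: [0.6193, -0.2232, 0.2349]
tool_rot: [0.0, 0.973, -0.232, 0.0]
contact_force: [0.1, -0.2, -0.4]
gripper_width: 1.003
grasp_force: 0.0
```

Emit:
drive_tool:
  series:
    - [0, 0, -3, 0, -1]
    - [0, 0, -3, 0, -1]
    - [0, 0, -3, 0, -1]
    - [0, 0, 0, 0, -1]
    - [0, 0, 0, 0, -1]
    - [0, 0, 0, 0, -1]

```text
t: 18.4
eef_pos: [0.6186, -0.223, 0.3225]
tool_rot: [-0.0, 0.973, -0.232, -0.001]
contact_force: [-0.2, -0.6, -0.0]
gripper_width: 0.997
grasp_force: 0.0
```

```bash
python3 - <<'E'
from h import *
m=imaging.camera_model
for i in range(2):
  for c in ("wrist","top","scene"):
    snap(c,f"{c}9{i}")
    for th in ("mortar","pestle"):
      for q in imaging.cut_out(th,c)[:1]: ys,xs=np.nonzero(q["mask"]);print(c,th,q["conf"],xs.min(),xs.max(),ys.min(),ys.max())
w=m("wrist")
for P in ((.604,-.219,.012),(.604,-.219,.18)): print([proj(m(c),P,c=="wrist").round() for c in ("wrist","top","scene")])
E
```

```text
wrist mortar 0.75 259 390 154 282
wrist pestle 0.87 300 344 196 275
top mortar 0.67 392 439 221 268
top pestle 0.66 404 429 234 257
scene mortar 0.78 194 242 219 262
scene pestle 0.96 208 227 193 241
wrist mortar 0.78 260 390 156 282
wrist pestle 0.94 303 344 195 274
top mortar 0.67 392 439 221 268
top pestle 0.87 404 429 233 256
scene pestle 0.7 208 227 192 241
[array([323., 210.]), array([411., 248.]), array([221., 251.])]
[array([324., 247.]), array([423., 238.]), array([212., 199.])]
```

The pestle is standing still in the mortar, the mortar has not moved, and the gripper is well clear.

```bash
python3 -c "
from station import hand_in
print(hand_in())"
```

```text
the job is handed in; nothing more can be done
None
```

The pestle was lifted level, swung to hang head-down, lowered onto the mortar floor and released; it stood in the unmoved mortar when I handed the job in, though no verdict came back.

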